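# Proof-load a glued pair of test sherds on the pull tester

## Robot

A 6-joint arm with a two-finger parallel gripper is mounted at the origin on a cart in front of the work surface, level with it; the furniture and walls round the work are solid. World frame = base frame: x ahead of the robot, y to its left, z up, the work surface at z = 0. Lengths are in m, angles in degrees, forces in N, time in s.
With the tool pointing down it reaches from about 0.25 to 0.725 m from the base axis. Payload 9.7 kg.
Tool frame: the origin (TCP) lies on the centre line of the jaws, within the pads' length; the fingertips stand 14 mm ahead of it and the grasp point (between the pads) lies 5 mm behind it; z points along the fingers, y is the line along which they close (so a half turn about z gives the same grasp; the last joint's range is limited). The gripper opens to 85 mm and grips with 20 to 120 N. Pads are 22 mm wide; open, the fingers measure 114 mm over their backs; the gripper's body (76 mm by 85 mm) begins 54 mm behind the grasp point. The pads swing forward as they close: fully open they stand 13 mm farther back than shut.
Start: joints at [68.87, 4.979, 10.078, 95.1, 0, 90], TCP at [0.198, 0.513, 0.245] pointing down, gripper open.
Joint ranges: [-179.16, 179.16], [-48.56, 103.87], [-65.8, 70.77], [-126.05, 130.52], [-82.76, 87.17], [-180, 180]. Speed limits (degrees/s): [127.2, 127.2, 147.25, 180, 180, 180].

## Interface

Orientations are given as [roll, pitch, yaw] about the fixed x, y, z axes, in that order (R = Rz(yaw) Ry(pitch) Rx(roll)).
In Python, from bench import bot gives the robot as it stands.
- The arm moves only by the tool apply_moves, never from a script. Its arguments are lists of equal length, an entry for each row: "travel": the shift along the tool's x, y, z normalised to -1 to 1, where 1 is 40 cm, a list of three; "dr": the turn, a rotation vector about the tool's x, y, z normalised to -1 to 1, where 1 is 45 degrees, a list of three; "claw": the gripper's target within -1 to 1 (fully open at 1, half-way at 0, shut at -1). A call has 1 to 12 rows; each row is the pose to reach, as a shift and turn from the pose commanded when the call began, along the tool's axes at that moment; what a row does not reach only later rows make up. A row lasts 1/10 s, in which the tool goes at most 50 mm and 8.59 degrees, less where a joint would pass 70% of its speed; a pose out of reach is approached as far as the arm can. A call with a number of a shift or a turn outside -1 to 1 is refused whole. A call with a gripper value outside its range is refused whole. The fingers move at their own pace and stop on an object; "force" is the grip in N (left out, the last holds). Time passes only in rows, so rows that repeat a pose let the fingers close. It gives the time, the measured TCP pose, the force, the opening and the grip force at its end, in the units of the state.
- bot.read_state(): the state, without advancing time (a new reading comes with each control period).
- bot.snapshot(name): name is "scene" or "top" or "wrist"; returns (picture, depth): 400x640x3 uint8, red, green, blue; 400x640 float32, m along the optical axis (not along the pixel's ray), 0 where there is no reading.
- bot.get_calibration(name): a dict with "fx", "fy", "cx", "cy" (pixels), "k1" (the pictures are not rectified: a ray, as slopes to the right and down, at radius r is drawn at 1 + k1 r^2 times it, then the intrinsics apply), "R" (3x3) and "t" (3): a world point X has camera coordinates R X + t. Camera axes: x right, y down, z forward; pixel columns grow to the right and rows downward; lengths in m; the calibration is good to about 2 mm. A picture is of the moment at which its call begins: read the wrist's pose just before it. get_calibration takes no time and is no camera call; for the wrist camera it gives the pose at the moment of the call.
- bot.sign_off(): hands the job in; it is judged then, once.
Trained networks look in the newest picture that a camera, given by its name, has taken for a name from the list of things; names that differ only in an ending like _2 or _b are one class to them, and where a whole thing is asked for, a point or a joint stands for the part that bears it (a point fixed in the world has none). Each returns a list of dicts, best first, with "score" (0 to 1); they miss things now and then, are a little off and sometimes report something else, mostly with a low value. They report only what shows in the picture. A call takes as long as a camera call.
- bot.spot_in(target, camera): "location" ([x, y, z] in m, in world coordinates, good to about 4 mm: the middle of the surface that is visible of it).
- bot.cut_out(target, camera): "mask" (400x640 bool, what is visible of it).
- bot.place_of(target, camera): "location" ([x, y, z] in m, in world coordinates, good to about 4 mm: a listed point, or the origin of a listed thing).
The state is a dict: "time_s": time; "joint_pos": joint angles; "joint_velocities": joint speeds; "joint_torque": joint torques, N m; "tool_pos": TCP position; "tool_rot": TCP orientation; "contact_force": force on the tool from outside, world axes, zero at the start; "wrist_torque": the same for the moment, N m; "grip_width": opening from 0.0 (shut) to 1.0 (fully open); "grasp_force": force on a finger pad.
Only numpy, scipy, OpenCV 4.12 (cv2) and the standard library are available. Lean on these libraries where they do the work, as an engineer would, in place of code of your own. Each camera call takes 0.05 s, during which the arm holds its last target. There are 200 camera calls.

## Task

Proof-load the glued pair of test sherds: pull the orange-knobbed lock pin up out of the pull tester and put it in the steel dish, then take the stirrup handle and draw the spring balance out until its black pointer lines up with the red load mark. Do not pull past the mark, and leave the mark, the bottle, the clamp and the loupe where they are. Finish still holding the handle with the pointer at the mark: the spring takes it back if you let go.

Things in the scene. Friction and masses are not known exactly. Their poses are not given: they have to be found in the camera images.
- pin_knob (a point): Centre of the lock pin's orange knob, an upright cylinder 22 mm across, 32 mm tall, 62 mm above the table as found; below it a stem, a collar and a 10 mm round-tipped steel shaft that runs down through the balance's lug into the lock block. z runs up the pin. Spring balls hold it: it pulls straight up with about 6 to 13 N, comes loose within 10 mm and is clear of the lug after 26 mm.
- pin_tip (a point): Foot of the lock pin's shaft, 52 mm below the knob centre along the pin; the pin is 68 mm long and weighs about 60 g.
- dish_floor (a point): Centre of the inner floor of an open round stainless steel dish, 130 mm across the rim, 20 mm tall, floor 3 mm above the table and about 110 mm across, standing loose on the table.
- handle (a point): Middle of the black rubber crossbar of the balance's stirrup handle: level bar 15 mm thick along the tester's x, 52 mm above the table, 66 mm long between two steel side arms (78 mm apart inside), with 58 mm open space between bar and grey crosshead. Grip it from above, one finger on its -y and one on its +y side. Axes are the tester's.
- pointer (a point): Tip of the black pointer on the balance, given at a height of 52 mm; it moves with the handle, 136 mm from it along the tester's y. Axes as the tester's.
- load_mark (a point): Red load mark on the white scale along the tester's near side, on the pointer's path, given at 52 mm height; pointer and mark line up when they have the same y in the tester's frame. The pointer starts 26 to 48 mm short of it. The mark is a friction-held slider: do not knock it.
- balance (a joint): How far the balance is drawn out, m: 0 at rest, grows as it moves to the tester's -y (away from the jaws), end stop at 0.065. The lock pin keeps it within about 3 mm of rest. A spring pulls it back with 2 N at rest plus 0.25 N per mm (about 8 to 14 N at the mark).
- pull_tester: Pull tester bolted to the table: aluminium bed 130 (x) by 356 mm (y), origin at table height. Its x points to the robot, its y to the right: blue jaws with the glued sherds at its right end (+y; 98 mm high, y = 32 to 174 mm), handle at its left end (x = 0, y = -156 mm at rest), lock pin on the far side (x = -46, y = -30 mm). Balance tube 67 mm high, scale 37 mm high at x = 33 to 63 mm.
- adhesive_bottle: Bystander: small amber bottle, 53 mm across and 106 mm tall, standing behind the tester; origin at its underside.
- yellow_clamp: Bystander: yellow spring clamp, 60 x 89 x 21 mm, lying in front of the tester; origin at its underside.
- loupe: Bystander: black loupe, 35 mm across and 34 mm tall, standing at the table's right; origin at its underside.

How it is judged (in metres and radians):
On the way, in this order (a step that is already met when the one before it is completed fails the run):
1. the lock pin is in the steel dish, let go (horizontal distance between pin_knob and dish_floor below 0.06 m and horizontal distance between pin_tip and dish_floor below 0.062 m and height (world z) of pin_knob below 0.065 m and contact force between lock_pin and dish above 0.05 N and contact force between lock_pin and the fingers below 0.05 N and linear speed of lock_pin below 0.03 m/s), for 0.2 s.
2. the handle is held with the pointer within 4 mm of the red mark (y of load_mark in the frame of pointer between -0.004 and 0.004 m and contact force between the fingers and balance above 3 N), for 0.3 s.
At the end, for the whole second after the job is handed in: Pin at rest in the dish, let go (knob centre within 60 mm of the dish's centre). Pointer still, within 4 mm of the red mark along the tester, fingers holding the balance with over 3 N. Mark shifted under 3 mm; bottle, clamp, loupe moved under 20 mm, bottle upright (all of step 2 and horizontal distance between pin_knob and dish_floor below 0.06 m and horizontal distance between pin_tip and dish_floor below 0.062 m and height (world z) of pin_knob below 0.065 m and contact force between lock_pin and dish above 0.05 N and contact force between lock_pin and the fingers below 0.05 N and value of joint balance above 0.02 m and velocity of joint balance between -0.01 and 0.01 m/s and linear speed of lock_pin below 0.02 m/s and contact force between lock_pin and balance below 0.05 N and distance of load_mark from where it was at the start of the episode below 0.003 m and distance of each of adhesive_bottle, yellow_clamp, loupe from where it was at the start of the episode below 0.02 m and angle between adhesive_bottle's own z axis and vertical below 0.2 rad); the arm keeps its last pose, push and grip.
It fails at once if the balance is drawn more than 7 mm past the red mark (overloads the joint) (y of load_mark in the frame of pointer above 0.007 m).
It fails at once if the red mark is shifted by more than 3 mm (distance of load_mark from where it was at the start of the episode above 0.003 m).
It fails at once if the bottle, the yellow clamp or the loupe is pushed away by more than 20 mm, or the bottle is tipped (distance of any of adhesive_bottle, yellow_clamp, loupe from where it was at the start of the episode above 0.02 m or angle between adhesive_bottle's own z axis and vertical above 0.35 rad).
It also fails if it takes over 54 s, if anything falls off the work surface, if the arm or the gripper's body presses on something with over 40 N, if the wrist force passes 120 N, or if a joint passes its speed limit or range.

## Working session

There is one attempt and no reset: what is moved stays moved. The work goes in short steps, Python scripts to look and compute and a tool call to move; the robot and the scene stay as the last step left them, time stands still between calls to the robot, and variables do not carry over. Pictures are saved under pics/ and viewed, at most 10 in all, crops included, and the job is handed in when it is done.

Besides the shell and the picture viewer there is one more tool, called as name(argument=value, ...) on one line, values as JSON. apply_moves: Moves the arm, as the interface text tells. Its arguments: {"type":"object","properties":{"travel":{"type":"array","items":{"type":"array","items":{"type":"number","minimum":-1,"maximum":1}}},"dr":{"type":"array","items":{"type":"array","items":{"type":"number","minimum":-1,"maximum":1}}},"claw":{"type":"array","items":{"type":"number"}},"force":{"type":"number"}},"required":["travel","dr","claw"]}

```bash
mkdir -p pics
cat > h.py <<'E'
import numpy as np,cv2
from bench import bot
from scipy.spatial.transform import Rotation as Ro
def save(cam,name):
    p,d=bot.snapshot(cam); cv2.imwrite('pics/'+name,cv2.cvtColor(p,cv2.COLOR_RGB2BGR)); return p,d
def proj(X,c):
    P=c['R']@np.array(X)+c['t']; s=P[:2]/P[2]; s=s*(1+c['k1']*(s@s)); return [c['fx']*s[0]+c['cx'],c['fy']*s[1]+c['cy']]
def ray(u,v,c):
    a=np.array([(u-c['cx'])/c['fx'],(v-c['cy'])/c['fy']]); s=a.copy()
    for _ in range(20): s=a/(1+c['k1']*(s@s))
    R=np.array(c['R']); return -R.T@np.array(c['t']), R.T@np.array([s[0],s[1],1])
def atz(u,v,z,c):
    o,d=ray(u,v,c); return o+d*(z-o[2])/d[2]
def pix(u,v,d,c):
    o,r=ray(u,v,c); return o+r*d
def st():
    s=bot.read_state()
    print({k:np.round(s[k],3).tolist() for k in ('time_s','tool_pos','tool_rot','joint_pos','contact_force','grip_width','grasp_force')}); return s
def local(target):
    s=bot.read_state(); R=Ro.from_euler('xyz',s['tool_rot'],degrees=True)
    return R.inv().apply(np.array(target)-s['tool_pos'])/0.4
E
python3 - <<'E'
from h import *
st()
for cam in('top','scene'):
    save(cam,cam+'1.png')
    for n in ['pin_knob','dish_floor','handle','pointer','load_mark','pull_tester','adhesive_bottle','yellow_clamp','loupe']:
        r=bot.place_of(n,cam)
        print(cam,n,[(round(q['score'],2),np.round(q['location'],4).tolist(),{k:v for k,v in q.items() if k not in('score','location')}) for q in r[:2]])
E
```

```text
{'time_s': 0.0, 'tool_pos': [0.198, 0.513, 0.245], 'tool_rot': [-179.924, -0.003, 158.872], 'joint_pos': [68.87, 5.012, 10.034, 95.099, 0.003, 89.998], 'contact_force': [-0.507, -0.996, -0.279], 'grip_width': 1.001, 'grasp_force': 0.0}
top pin_knob [(0.63, [0.5606, -0.1858, 0.06], {})]
top dish_floor [(0.72, [0.4327, 0.1903, 0.0015], {})]
top handle [(0.97, [0.4979, -0.0604, 0.0514], {}), (0.41, [0.518, -0.2191, -0.0009], {})]
top pointer [(0.72, [0.4677, -0.1998, 0.0523], {})]
top load_mark []
top pull_tester [(0.92, [0.5172, -0.2195, 0.0005], {})]
top adhesive_bottle [(0.88, [0.6672, -0.1055, -0.0036], {})]
top yellow_clamp [(0.65, [0.3586, -0.3149, -0.0055], {}), (0.45, [0.469, -0.2001, 0.0517], {})]
top loupe [(0.41, [0.4243, -0.4452, 0.0008], {})]
scene pin_knob [(0.59, [0.5591, -0.1823, 0.066], {})]
scene dish_floor [(0.7, [0.43, 0.1926, 0.0017], {})]
scene handle [(0.94, [0.4968, -0.0555, 0.0479], {})]
scene pointer [(0.61, [0.4693, -0.1997, 0.0516], {})]
scene load_mark [(0.5, [0.4584, -0.1645, 0.0494], {})]
scene pull_tester [(0.79, [0.5166, -0.2161, -0.0015], {})]
scene adhesive_bottle [(0.63, [0.6714, -0.1026, 0.0003], {})]
scene yellow_clamp [(0.74, [0.3602, -0.3114, 0.0008], {})]
scene loupe [(0.67, [0.4312, -0.4503, -0.0001], {})]
```

View pics/top1.png

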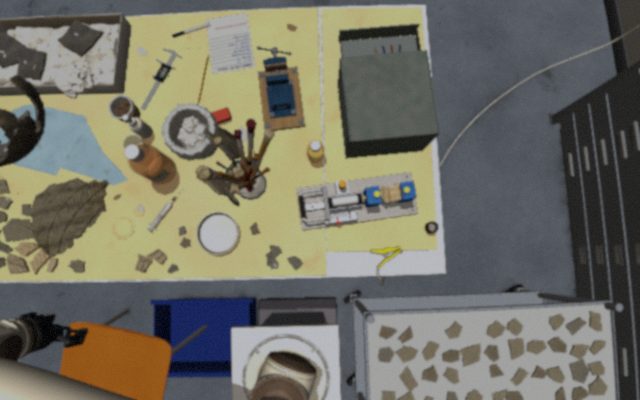

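View pics/scene1.png

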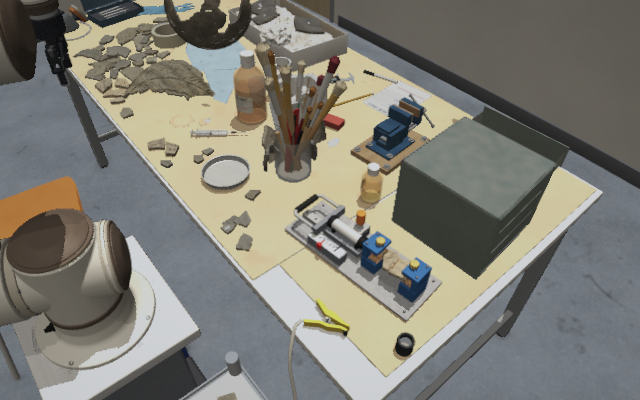

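The top view shows the tester at about (357,202), the dish at (218,234), the orange knob at (343,184) and the red mark at (337,222). The networks agree with these. Next I'll check obstacle heights along the route, namely the brush jar near (250,170).

Run:
```python
from h import *
p,d=bot.snapshot('top'); c=bot.get_calibration('top')
print(c)
for z0,z1 in((.08,.15),(.15,.22),(.22,.5)):
    pts=[]
    for v in range(80,290,2):
        for u in range(110,330,2):
            if d[v,u]>0:
                P=pix(u,v,d[v,u],c)
                if z0<P[2]<z1 and -.3<P[1]<.42 and P[0]>.25: pts.append(P)
    pts=np.array(pts)
    if len(pts):
        km={}
        for P in pts: km.setdefault((round(P[0]/.05)*5,round(P[1]/.05)*5),[]).append(P[2])
        print(z0,sorted((k,round(max(v),3)) for k,v in km.items() if k[0]<70))
print(local([.36,.14,.30]))
```

```text
{'fx': 413.0480363631027, 'fy': 413.0480363631027, 'cx': 315.03140909067855, 'cy': 201.61288982956276, 'k1': -0.07714883286469704, 'R': array([[-0.02689165, -0.99956368, -0.01221797],
       [-0.9904578 ,  0.02829536, -0.13488042],
       [ 0.13516728,  0.00847423, -0.99078655]]), 't': array([-0.08745815,  0.51970075,  1.1949833 ])}
0.08 [((55, 5), np.float64(0.133)), ((55, 10), np.float64(0.139)), ((55, 15), np.float64(0.149)), ((60, 5), np.float64(0.148)), ((60, 10), np.float64(0.147)), ((60, 15), np.float64(0.116)), ((60, 35), np.float64(0.149)), ((60, 40), np.float64(0.15)), ((65, -15), np.float64(0.085)), ((65, -10), np.float64(0.11)), ((65, 10), np.float64(0.111)), ((65, 15), np.float64(0.14)), ((65, 20), np.float64(0.136)), ((65, 25), np.float64(0.132)), ((65, 30), np.float64(0.134)), ((65, 35), np.float64(0.15)), ((65, 40), np.float64(0.149))]
0.15 [((55, 5), np.float64(0.213)), ((55, 10), np.float64(0.22)), ((55, 15), np.float64(0.194)), ((60, 5), np.float64(0.21)), ((60, 10), np.float64(0.214)), ((60, 15), np.float64(0.22)), ((60, 35), np.float64(0.213)), ((60, 40), np.float64(0.212)), ((65, 0), np.float64(0.219)), ((65, 5), np.float64(0.217)), ((65, 10), np.float64(0.219)), ((65, 35), np.float64(0.214)), ((65, 40), np.float64(0.217))]
0.22 [((50, 5), np.float64(0.311)), ((50, 10), np.float64(0.313)), ((55, 0), np.float64(0.248)), ((55, 5), np.float64(0.334)), ((55, 10), np.float64(0.355)), ((55, 15), np.float64(0.356)), ((60, 0), np.float64(0.25)), ((60, 5), np.float64(0.279)), ((60, 10), np.float64(0.26)), ((60, 15), np.float64(0.232)), ((65, 0), np.float64(0.289)), ((65, 5), np.float64(0.332)), ((65, 10), np.float64(0.285)), ((65, 15), np.float64(0.292))]
[-0.71333368 -0.72405405 -0.13683768]
```

apply_moves(travel=[[-0.36,-0.36,-0.07],[-0.71,-0.72,-0.13],[-0.71,-0.72,-0.13],[-0.71,-0.72,-0.13],[-0.71,-0.72,-0.13],[-0.71,-0.72,-0.13],[-0.71,-0.72,-0.13],[-0.71,-0.72,-0.13],[-0.71,-0.72,-0.13],[-0.71,-0.72,-0.13]], dr=[[0,0,-0.2],[0,0,-0.3],[0,0,-0.5],[0,0,-0.62],[0,0,-0.62],[0,0,-0.62],[0,0,-0.62],[0,0,-0.62],[0,0,-0.62],[0,0,-0.62]], claw=[0,0,0,0,0,0,0,0,0,0])

```text
time_s: 2.05
tool_pos: [0.3599, 0.1407, 0.2976]
tool_rot: [180.0, 0.0, -173.5]
contact_force: [0.3, 0.2, -0.1]
grip_width: 0.499
grasp_force: 0.0
```

Run:
```python
from h import *
st(); print(local([.36,-.17,.26]), local([.50,-.18,.26]))
p,d=bot.snapshot('top'); c=bot.get_calibration('top')
km={}
for v in range(80,290):
    for u in range(180,330):
        if d[v,u]>0:
            P=pix(u,v,d[v,u],c)
            if P[2]>.15 and -.1<P[1]<.2 and .45<P[0]<.6: km.setdefault((round(P[0]/.02)*2,round(P[1]/.02)*2),[]).append(P[2])
print(sorted((k,round(float(max(v)),2)) for k,v in km.items()))
```

```text
{'time_s': 2.05, 'tool_pos': [0.36, 0.141, 0.298], 'tool_rot': [179.987, 0.041, -173.455], 'joint_pos': [21.346, -15.514, -2.948, 102.523, 0.002, 14.801], 'contact_force': [0.291, 0.235, -0.069], 'grip_width': 0.499, 'grasp_force': 0.0}
[ 0.08845789 -0.77167803  0.09376689] [-0.25641185 -0.83640679  0.09399913]
[((50, 8), 0.31), ((50, 10), 0.31), ((52, 8), 0.32), ((52, 10), 0.31), ((54, 6), 0.33), ((54, 8), 0.33), ((54, 10), 0.36), ((54, 12), 0.35), ((54, 14), 0.36), ((54, 16), 0.36), ((56, 0), 0.24), ((56, 2), 0.25), ((56, 6), 0.33), ((56, 8), 0.33), ((56, 10), 0.35), ((56, 12), 0.31), ((56, 14), 0.36), ((56, 16), 0.36), ((58, 0), 0.25), ((58, 2), 0.25), ((58, 4), 0.21), ((58, 6), 0.2), ((58, 8), 0.19), ((58, 10), 0.26), ((60, 2), 0.28), ((60, 4), 0.28), ((60, 6), 0.24), ((60, 8), 0.21), ((60, 10), 0.21), ((60, 12), 0.19), ((60, 14), 0.23)]
```

apply_moves(travel=[[0.04,-0.12,0.02],[0.08,-0.4,0.05],[0.08,-0.77,0.09],[0.08,-0.77,0.09],[0.08,-0.77,0.09],[0.08,-0.77,0.09],[-0.25,-0.83,0.09],[-0.25,-0.83,0.09],[-0.25,-0.83,0.09],[-0.25,-0.83,0.09],[-0.25,-0.83,0.09]], dr=[[0,0,0],[0,0,0],[0,0,0],[0,0,0],[0,0,0],[0,0,0],[0,0,0],[0,0,0],[0,0,0],[0,0,0],[0,0,0]], claw=[0,0,0,0,0,0,0,0,0,0,0])

```text
time_s: 3.2
tool_pos: [0.4987, -0.1741, 0.2599]
tool_rot: [179.9, -0.1, -173.1]
contact_force: [-0.8, 0.6, -0.1]
grip_width: 0.502
grasp_force: 0.0
```

Run:
```python
from h import *
st(); save('wrist','w1.png'); c=bot.get_calibration('wrist')
for n in ['pin_knob','handle','pointer','load_mark','pull_tester']:
    r=bot.place_of(n,'wrist')
    print(n,[(round(q['score'],2),np.round(q['location'],4).tolist(),np.round(proj(q['location'],c))) for q in r[:2]])
```

```text
{'time_s': 3.2, 'tool_pos': [0.499, -0.174, 0.26], 'tool_rot': [179.919, -0.14, -173.081], 'joint_pos': [-19.25, 2.474, 9.076, 96.763, 0.011, -26.169], 'contact_force': [-0.84, 0.613, -0.117], 'grip_width': 0.502, 'grasp_force': 0.0}
pin_knob [(0.57, [0.5633, -0.1843, 0.0614], array([308., 239.]))]
handle [(0.64, [0.4996, -0.0661, 0.0518], array([422., 193.]))]
pointer [(0.76, [0.4692, -0.2015, 0.0495], array([302., 150.])), (0.68, [0.5634, -0.1795, 0.0634], array([312., 240.]))]
load_mark [(0.45, [0.4631, -0.1682, 0.054], array([334., 148.]))]
pull_tester [(0.76, [0.5175, -0.2181, 0.0024], array([287., 183.]))]
```

View pics/w1.png

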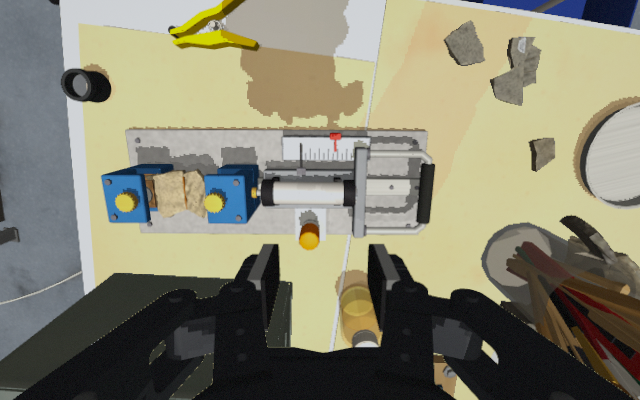

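The wrist view shows the knob top at about (310,241), the handle bar at (427,193), the pointer line at column 301 and the red mark at (335,135). Next I'll refine these from the pixels.

```bash
cat > m.py <<'E'
from h import *
def meas(p,c,verbose=True):
    hsv=cv2.cvtColor(p,cv2.COLOR_RGB2HSV).astype(int); H,S,V=hsv[...,0],hsv[...,1],hsv[...,2]
    return H,S,V
E
python3 - <<'E'
from h import *
from m import *
p,d=bot.snapshot('wrist'); c=bot.get_calibration('wrist')
H,S,V=meas(p,c)
def cen(m,r):
    y0,y1,x0,x1=r; q=np.zeros_like(m); q[y0:y1,x0:x1]=m[y0:y1,x0:x1]; v,u=np.nonzero(q); return u.mean(),v.mean(),len(u),u.min(),u.max(),v.min(),v.max()
k=cen((S>150)&(V>150)&(H<25),(225,252,295,325)); print('knob',k,atz(k[0],k[1],.075,c), pix(k[0],k[1],d[int(k[1]),int(k[0])],c))
kt=cen((S>150)&(V>150)&(H<25)&(abs(d-d[242,310])<.004),(225,252,295,325)); print('top',kt,atz(kt[0],kt[1],.078,c))
b=cen((V<60),(160,228,410,440)); print('bar',b,atz(b[0],b[1],.058,c), pix(b[0],b[1],d[int(b[1]),int(b[0])],c))
r=cen(((H<8)|(H>172))&(S>120),(125,160,320,350)); print('red',r,atz(r[0],r[1],.04,c))
print(V[136:172:3,294:310]); print(np.round(d[136:172:3,298:304],3)); print('camz',ray(300,150,c)[0])
for u,v in((301,145),(301,155),(301,165),(335,135),(335,145)): print(u,v,pix(u,v,d[v,u],c))
cv2.imwrite('pics/w2.png',cv2.resize(cv2.cvtColor(p,cv2.COLOR_RGB2BGR)[120:255,255:445],None,fx=4,fy=4,interpolation=cv2.INTER_CUBIC))
E
```

```text
knob (np.float64(310.20384615384614), np.float64(240.43846153846152), 260, np.int64(301), np.int64(320), np.int64(232), np.int64(249)) [ 0.56003238 -0.18339133  0.075     ] [ 0.55891849 -0.18340402  0.07766113]
top (np.float64(310.2046332046332), np.float64(240.45559845559845), 259, np.int64(301), np.int64(320), np.int64(232), np.int64(249)) [ 0.55879584 -0.18340275  0.078     ]
bar (np.float64(425.79116465863456), np.float64(192.72824631860777), 747, np.int64(417), np.int64(434), np.int64(164), np.int64(222)) [ 0.4977966  -0.06598874  0.058     ] [ 0.49783828 -0.06591724  0.05780079]
red (np.float64(336.3370786516854), np.float64(137.2921348314607), 89, np.int64(331), np.int64(342), np.int64(133), np.int64(150)) [ 0.45251353 -0.16803421  0.04      ]
[[ 56  58  57  57  54  56  52  53  53  51  54  55  55  52  53  52]
 [216 216 216 216 216 216 216 215 216 216 216 216 216 216 216 216]
 [216 216 216 216 216 216 215 216 216 216 216 217 215 216 217 215]
 [215 216 216 216 216 216 201 125  64 140 206 215 216 216 215 216]
 [216 216 216 217 216 216 208 162  67 124 191 216 216 216 216 216]
 [21
[... 507 characters left out ...]
0.349 0.348 0.347 0.347 0.347 0.347]
 [0.349 0.349 0.349 0.349 0.349 0.348]
 [0.35  0.349 0.349 0.349 0.346 0.346]
 [0.352 0.35  0.351 0.351 0.347 0.348]
 [0.352 0.351 0.35  0.351 0.349 0.349]
 [0.352 0.353 0.352 0.353 0.349 0.349]
 [0.353 0.353 0.354 0.354 0.35  0.35 ]
 [0.356 0.355 0.354 0.355 0.351 0.352]
 [0.38  0.381 0.382 0.382 0.353 0.353]
 [0.383 0.383 0.385 0.    0.353 0.354]
 [0.367 0.353 0.353 0.353 0.353 0.354]]
camz [ 0.42848136 -0.18489002  0.38928082]
301 145 [ 0.46556393 -0.20523481  0.03636233]
301 155 [ 0.47648568 -0.20416202  0.03608714]
301 165 [ 0.49227145 -0.20450549  0.00791696]
335 135 [ 0.45042097 -0.16967486  0.03770737]
335 145 [ 0.46122323 -0.16822048  0.03586313]
```

View pics/w2.png

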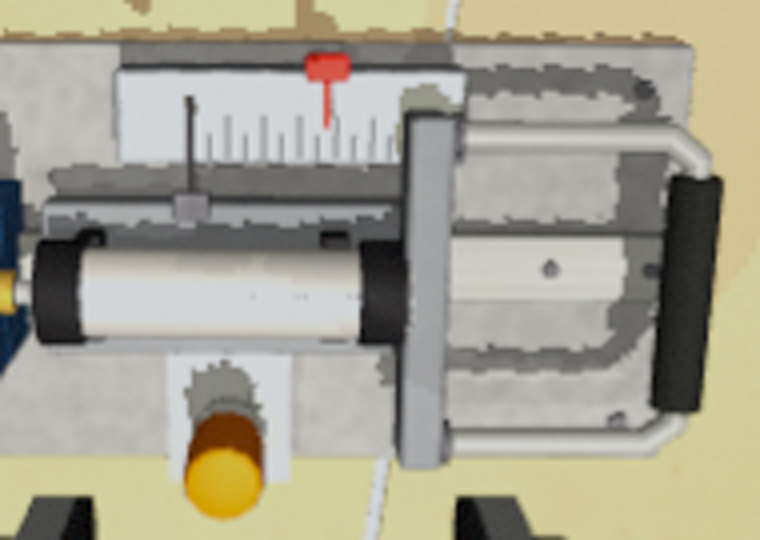

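Run:
```python
from h import *
c=bot.get_calibration('wrist')
A=atz(128,130,.012,c);B=atz(427,131,.012,c);u=(A-B)/np.linalg.norm(A-B);print('ydir',u,np.degrees(np.arctan2(u[0],-u[1])))
for z in(.036,.038,.040):
    P=atz(302.3,145,z,c);M=atz(336.4,147,z,c); print(z,(P-M)@u,P,M)
s=st(); print(local([.5588,-.1834,.10]),local([.5588,-.1834,.062]))
```

```text
ydir [ 0.11295217 -0.99360043  0.        ] 6.485523325520434
0.036 0.037431562328652475 [ 0.46543472 -0.20383935  0.036     ] [ 0.46318598 -0.16642234  0.036     ]
0.038 0.037219654063577245 [ 0.46522552 -0.20373208  0.038     ] [ 0.46298951 -0.16652689  0.038     ]
0.04 0.037007745798502 [ 0.46501632 -0.2036248   0.04      ] [ 0.46279304 -0.16663144  0.04      ]
{'time_s': 3.55, 'tool_pos': [0.497, -0.176, 0.262], 'tool_rot': [-179.968, 0.068, -173.225], 'joint_pos': [-19.449, 2.195, 9.023, 96.754, 0.001, -26.223], 'contact_force': [-0.329, 0.34, -0.064], 'grip_width': 0.499, 'grasp_force': 0.0}
[-0.14975244 -0.03721811  0.4052557 ] [-0.14964052 -0.03716545  0.50025562]
```

apply_moves(travel=[[-0.1,-0.025,0.05],[-0.15,-0.037,0.15],[-0.15,-0.037,0.27],[-0.15,-0.037,0.38],[-0.15,-0.037,0.44],[-0.15,-0.037,0.48],[-0.15,-0.037,0.5],[-0.15,-0.037,0.5]], dr=[[0,0,0],[0,0,0],[0,0,0],[0,0,0],[0,0,0],[0,0,0],[0,0,0],[0,0,0]], claw=[0,0,0,0,0,0,0,0])

```text
time_s: 4.35
tool_pos: [0.5585, -0.1834, 0.0608]
tool_rot: [180.0, -0.1, -173.2]
contact_force: [0.1, 0.8, -0.8]
grip_width: 0.501
grasp_force: 0.0
```

apply_moves(travel=[[0,0,0],[0,0,0],[0,0,0],[0,0,0],[0,0,0],[0,0,0]], dr=[[0,0,0],[0,0,0],[0,0,0],[0,0,0],[0,0,0],[0,0,0]], claw=[-0.8,-0.8,-0.8,-0.8,-0.8,-0.8], force=60)

```text
time_s: 4.95
tool_pos: [0.5598, -0.1836, 0.0628]
tool_rot: [-180.0, 0.1, -173.2]
contact_force: [-0.9, 1.5, 7.4]
grip_width: 0.242
grasp_force: 58.8
```

Gripped, about 21 mm wide. Now I'll pull straight up.

apply_moves(travel=[[0,0,-0.01],[0,0,-0.025],[0,0,-0.05],[0,0,-0.1],[0,0,-0.2],[0,0,-0.3],[0,0,-0.4],[0,0,-0.5],[0,0,-0.5]], dr=[[0,0,0],[0,0,0],[0,0,0],[0,0,0],[0,0,0],[0,0,0],[0,0,0],[0,0,0],[0,0,0]], claw=[-0.8,-0.8,-0.8,-0.8,-0.8,-0.8,-0.8,-0.8,-0.8])

```text
time_s: 5.85
tool_pos: [0.5603, -0.184, 0.2684]
tool_rot: [-179.8, 0.5, -173.2]
contact_force: [-0.8, 1.1, -0.4]
grip_width: 0.235
grasp_force: 58.9
```

Run:
```python
from h import *
st()
bot.snapshot('scene')
for n in ['pin_knob','pin_tip','dish_floor']:
    print(n,[(round(q['score'],2),np.round(q['location'],4).tolist()) for q in bot.place_of(n,'scene')[:2]])
p,d=save('wrist','w3.png')
print(local([.36,-.15,.26]),local([.36,.12,.26]),local([.42,.195,.2]))
```

```text
{'time_s': 5.85, 'tool_pos': [0.56, -0.184, 0.268], 'tool_rot': [-179.761, 0.493, -173.234], 'joint_pos': [-18.176, 10.655, 18.983, 97.78, -0.009, -24.941], 'contact_force': [-0.792, 1.05, -0.374], 'grip_width': 0.235, 'grasp_force': 58.89}
pin_knob [(0.52, [0.554, -0.1831, 0.2689]), (0.5, [0.4304, 0.1951, 0.0051])]
pin_tip [(0.46, [0.5602, -0.1839, 0.2158])]
dish_floor [(0.83, [0.4304, 0.1948, 0.0035]), (0.36, [0.6697, -0.1029, -0.0026])]
[0.48349977 0.14156043 0.00105288] [0.40395477 0.81185697 0.00142942] [0.23262192 0.9802562  0.15123932]
```

View pics/w3.png

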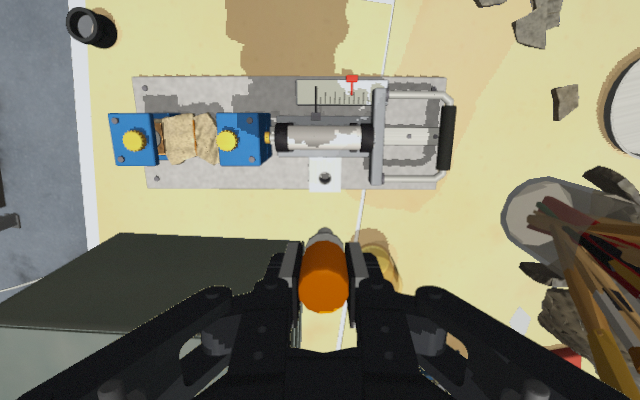

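The pin is out of the hole and held at about (323,265). I'll carry it to the dish by the robot side, away from the brushes, tilting it so it falls toward the robot.

apply_moves(travel=[[0.12,0.04,0],[0.25,0.07,0],[0.36,0.1,0],[0.48,0.14,0],[0.47,0.27,0],[0.46,0.39,0],[0.44,0.52,0],[0.43,0.64,0],[0.4,0.81,0],[0.4,0.81,0],[0.4,0.81,0],[0.4,0.81,0]], dr=[[0,0,0],[0,0,0],[0,0,0],[0,0,0],[0,-0.1,0],[0,-0.2,0],[0,-0.35,0],[0,-0.5,0],[0,-0.667,0],[0,-0.667,0],[0,-0.667,0],[0,-0.667,0]], claw=[-0.8,-0.8,-0.8,-0.8,-0.8,-0.8,-0.8,-0.8,-0.8,-0.8,-0.8,-0.8])

```text
time_s: 7.3
tool_pos: [0.3611, 0.1206, 0.2601]
tool_rot: [-180.0, 29.9, -172.9]
contact_force: [0.2, -1.0, -1.1]
grip_width: 0.24
grasp_force: 59.1
```

Run:
```python
from h import *
s=st(); bot.snapshot('top'); r=[]
for i in range(1):
  for cam in('top','scene'):
    bot.snapshot(cam)
    for n in('dish_floor','pin_tip','pin_knob'):print(cam,n,[(round(q['score'],2),np.round(q['location'],4).tolist()) for q in bot.place_of(n,cam)[:2]])
z=Ro.from_euler('xyz',s['tool_rot'],degrees=True).as_matrix()[:,2]; print(z)
t=np.array([.431,.193,0])-.021*np.array([-.993,-.119,0]); 
for h in(.07,.006): t[2]=h; T=t-.052*z; print(T,local(T))
```

```text
{'time_s': 7.3, 'tool_pos': [0.361, 0.121, 0.26], 'tool_rot': [-179.954, 29.923, -172.938], 'joint_pos': [24.661, -47.316, -31.434, 77.145, -8.719, 15.373], 'contact_force': [0.17, -0.981, -1.095], 'grip_width': 0.24, 'grasp_force': 59.087}
top dish_floor [(0.75, [0.4287, 0.1912, -0.0007])]
top pin_tip [(0.51, [0.3896, 0.1216, 0.2176])]
top pin_knob [(0.45, [0.3635, 0.1171, 0.257]), (0.44, [0.3598, -0.3156, -0.0064])]
scene dish_floor [(0.78, [0.4311, 0.1914, 0.0038]), (0.65, [0.4322, -0.4474, 0.0035])]
scene pin_tip [(0.45, [0.6696, -0.1038, -0.0017]), (0.41, [0.388, 0.123, 0.2153])]
scene pin_knob [(0.52, [0.3594, 0.1171, 0.2621]), (0.5, [0.5197, -0.2154, 0.0006])]
[ 0.49514516  0.06052428 -0.86669953]
[0.42610545 0.19235174 0.11506838] [0.02701828 0.16499703 0.40614808]
[0.42610545 0.19235174 0.05106838] [0.10699118 0.16501967 0.54472779]
```

apply_moves(travel=[[0.01,0.1,0.11],[0.02,0.165,0.22],[0.027,0.165,0.32],[0.027,0.165,0.406],[0.06,0.165,0.46],[0.08,0.165,0.5],[0.107,0.165,0.545],[0.107,0.165,0.545],[0.107,0.165,0.545]], dr=[[0,0,0],[0,0,0],[0,0,0],[0,0,0],[0,0,0],[0,0,0],[0,0,0],[0,0,0],[0,0,0]], claw=[-0.8,-0.8,-0.8,-0.8,-0.8,-0.8,-0.8,-0.8,-0.8])

```text
time_s: 8.65
tool_pos: [0.4258, 0.1931, 0.0514]
tool_rot: [-180.0, 30.0, -173.3]
contact_force: [-0.4, -0.5, -0.7]
grip_width: 0.238
grasp_force: 59.2
```

Run:
```python
from h import *
s=st(); save('wrist','w4.png'); bot.snapshot('scene')
for n in('dish_floor','pin_tip','pin_knob'):print(n,[(round(q['score'],2),np.round(q['location'],4).tolist()) for q in bot.place_of(n,'scene')[:2]])
```

```text
{'time_s': 8.65, 'tool_pos': [0.426, 0.193, 0.051], 'tool_rot': [-179.982, 29.993, -173.26], 'joint_pos': [31.319, -34.486, -48.695, 48.102, -12.017, 21.612], 'contact_force': [-0.359, -0.509, -0.681], 'grip_width': 0.238, 'grasp_force': 59.155}
dish_floor [(0.68, [0.4297, 0.1959, 0.0027])]
pin_tip []
pin_knob []
```

View pics/w4.png

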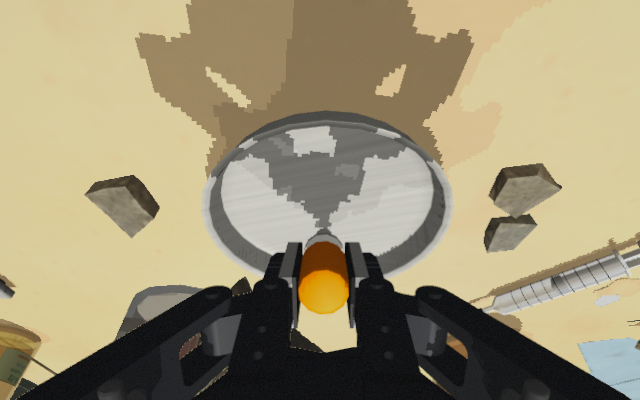

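The pin is over the dish: its shaft enters at about (322,240) and the dish centre is near (327,195). I'll release it.

apply_moves(travel=[[0,0,0],[0,0,0],[0,0,0],[0,0,0],[0,0,0],[0,0,-0.05],[0,0,-0.12],[0,0,-0.22],[0,0,-0.32],[0,0,-0.4],[0,0,-0.4]], dr=[[0,0,0],[0,0,0],[0,0,0],[0,0,0],[0,0,0],[0,0,0],[0,0,0],[0,0,0],[0,0,0],[0,0,0],[0,0,0]], claw=[0.6,0.6,0.6,0.6,0.6,0.6,0.6,0.6,0.6,0.6,0.6])

```text
time_s: 10.0
tool_pos: [0.3462, 0.1848, 0.1946]
tool_rot: [179.8, 30.4, -173.3]
contact_force: [-0.3, 0.2, -1.1]
grip_width: 0.8
grasp_force: 0.0
```

Run:
```python
from h import *
s=st(); save('wrist','w5.png')
for cam in('wrist','scene'):
  bot.snapshot(cam)
  for n in('dish_floor','pin_tip','pin_knob'):print(cam,n,[(round(q['score'],2),np.round(q['location'],4).tolist()) for q in bot.place_of(n,cam)[:2]])
```

```text
{'time_s': 10.0, 'tool_pos': [0.346, 0.185, 0.195], 'tool_rot': [179.767, 30.351, -173.286], 'joint_pos': [38.555, -46.407, -38.421, 71.425, -15.255, 28.157], 'contact_force': [-0.31, 0.201, -1.051], 'grip_width': 0.8, 'grasp_force': 0.0}
wrist dish_floor [(0.76, [0.4328, 0.1964, 0.0058])]
wrist pin_tip [(0.57, [0.445, 0.2049, 0.0147])]
wrist pin_knob [(0.88, [0.3971, 0.1925, 0.0138])]
scene dish_floor [(0.58, [0.4288, 0.1959, 0.0041]), (0.32, [0.3897, 0.1916, 0.0171])]
scene pin_tip [(0.44, [0.443, 0.201, 0.0159])]
scene pin_knob [(0.72, [0.3919, 0.1947, 0.013])]
```

View pics/w5.png

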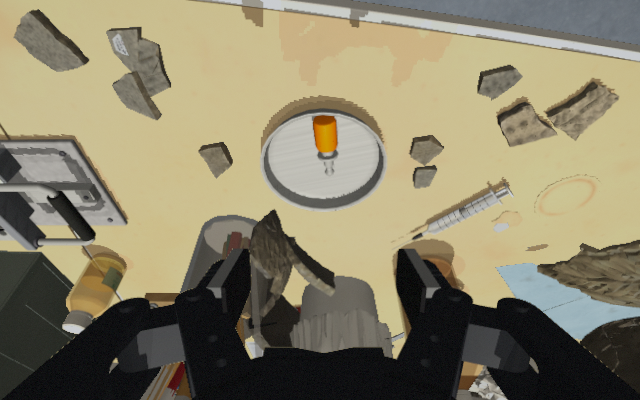

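The pin lies in the dish, with its knob at (325,135). Now for the handle.

Run:
```python
from h import *
for T in([.34,.12,.26],[.36,-.06,.26],[.43,-.08,.25]): print(local(T))
```

```text
[-0.05917988 -0.15650332 -0.17137886]
[-0.05623082 -0.60926112 -0.17267381]
[-0.18923358 -0.67945068 -0.06715751]
```

apply_moves(travel=[[-0.03,-0.08,-0.09],[-0.06,-0.16,-0.17],[-0.06,-0.27,-0.17],[-0.06,-0.38,-0.17],[-0.06,-0.5,-0.17],[-0.056,-0.61,-0.17],[-0.1,-0.63,-0.14],[-0.19,-0.68,-0.067],[-0.19,-0.68,-0.067],[-0.19,-0.68,-0.067],[-0.19,-0.68,-0.067]], dr=[[0,0.15,0],[0,0.3,0],[0,0.45,0],[0,0.667,0],[0,0.667,0],[0,0.667,0],[0,0.667,0],[0,0.667,0],[0,0.667,0],[0,0.667,0],[0,0.667,0]], claw=[0.3,0.3,0.3,0.3,0.3,0.3,0.3,0.3,0.3,0.3,0.3])

```text
time_s: 11.55
tool_pos: [0.4299, -0.0798, 0.251]
tool_rot: [180.0, -0.0, -173.2]
contact_force: [-0.6, -0.7, -0.3]
grip_width: 0.653
grasp_force: 0.0
```

Run:
```python
from h import *
st(); p,d=save('wrist','w6.png'); c=bot.get_calibration('wrist')
for n in ['handle','pointer','load_mark']:
    r=bot.place_of(n,'wrist')
    print(n,[(round(q['score'],2),np.round(q['location'],4).tolist(),np.round(proj(q['location'],c))) for q in r[:2]])
st()
```

```text
{'time_s': 11.55, 'tool_pos': [0.43, -0.08, 0.251], 'tool_rot': [179.992, -0.019, -173.224], 'joint_pos': [-10.518, -10.189, -3.889, 96.32, 0.002, -17.293], 'contact_force': [-0.648, -0.672, -0.295], 'grip_width': 0.653, 'grasp_force': 0.0}
handle [(0.85, [0.4958, -0.0643, 0.0566], array([331., 243.]))]
pointer [(0.69, [0.4712, -0.197, 0.0531], array([211., 207.]))]
load_mark [(0.44, [0.4639, -0.1665, 0.0517], array([240., 203.]))]
{'time_s': 11.75, 'tool_pos': [0.43, -0.08, 0.252], 'tool_rot': [-179.969, 0.104, -173.198], 'joint_pos': [-10.491, -10.294, -3.889, 96.296, 0.001, -17.293], 'contact_force': [0.155, 0.422, -0.169], 'grip_width': 0.655, 'grasp_force': 0.0}
```

View pics/w6.png

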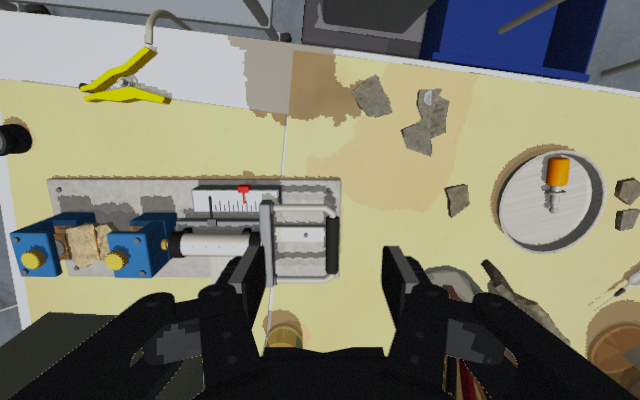

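The handle bar is at about (333,245), the pointer at (211,205) and the mark at (243,195). I'll measure all three from this view.

Run:
```python
from h import *
p=cv2.cvtColor(cv2.imread('pics/w6.png'),cv2.COLOR_BGR2RGB); c=bot.get_calibration('wrist')
hsv=cv2.cvtColor(p,cv2.COLOR_RGB2HSV).astype(int);H,S,V=hsv[...,0],hsv[...,1],hsv[...,2]
m=np.zeros(V.shape,bool); m[215:275,324:342]=V[215:275,324:342]<60; v,u=np.nonzero(m); B=atz(u.mean(),v.mean(),.058,c); print('bar',u.mean(),v.mean(),len(u),u.min(),u.max(),B)
print(V[196:216:3,204:218]); 
red=((H<8)|(H>172))&(S>100); 
for r in range(184,206): 
    w=np.nonzero(red[r,225:260])[0]; print(r,len(w) and (w+225).mean(),end='; ')
print()
for o in(0,):
    u=np.array([.118,-.993,0])
    P=atz(210.5,205,.037,c);M=atz(244.5,200,.037,c);print((P-M)@u,P,M)
T=B.copy();T[2]=.12;print(local(T));T[2]=.048;print(local(T))
```

```text
bar 331.6753246753247 244.33333333333334 693 325 338 [ 0.49732296 -0.06362939  0.058     ]
[[205 205 204 205 184  96  89 202 204 205 204 205 205 204]
 [205 205 205 204 152  62  44 126 200 204 206 205 204 205]
 [205 204 205 205 204  83  55  75 199 204 203 204 203 205]
 [205 204 205 205 205 111  50  59 200 204 204 127 204 205]
 [204 204 205 205 205 141  54  33 203 205 204 139 162 205]
 [172 177 176 177 172 143  58  50 125 163 171 172 157 164]
 [ 99 104 108 108 101  97  53  50  54  96 100  97  97  96]]
184 0; 185 244.5; 186 243.5; 187 243.5; 188 243.0; 189 242.5; 190 243.0; 191 242.5; 192 243.0; 193 243.5; 194 243.5; 195 243.5; 196 243.5; 197 243.5; 198 243.5; 199 243.5; 200 243.5; 201 243.5; 202 243.5; 203 0; 204 0; 205 0; 
0.03868902032125606 [ 0.47522855 -0.20289184  0.037     ] [ 0.46487141 -0.16516085  0.037     ]
[-0.17139715  0.01990038  0.32977164]
[-0.17106944  0.01999897  0.50977132]
```

apply_moves(travel=[[-0.06,0.01,0.08],[-0.12,0.02,0.18],[-0.17,0.02,0.28],[-0.17,0.02,0.36],[-0.17,0.02,0.43],[-0.17,0.02,0.48],[-0.17,0.02,0.51],[-0.17,0.02,0.51]], dr=[[0,0,0],[0,0,0],[0,0,0],[0,0,0],[0,0,0],[0,0,0],[0,0,0],[0,0,0]], claw=[0.2,0.2,0.2,0.2,0.2,0.2,0.2,0.2])

```text
time_s: 12.55
tool_pos: [0.4961, -0.0638, 0.046]
tool_rot: [180.0, -0.1, -173.2]
contact_force: [-0.7, 0.9, -0.1]
grip_width: 0.598
grasp_force: 0.0
```

apply_moves(travel=[[0,0,0],[0,0,0],[0,0,0],[0,0,0],[0,0,0],[0,0,0],[0,0,0],[0,0,0]], dr=[[0,0,0],[0,0,0],[0,0,0],[0,0,0],[0,0,0],[0,0,0],[0,0,0],[0,0,0]], claw=[-0.95,-0.95,-0.95,-0.95,-0.95,-0.95,-0.95,-0.95], force=60)

```text
time_s: 13.35
tool_pos: [0.4975, -0.0623, 0.0485]
tool_rot: [179.8, 0.1, -173.2]
contact_force: [-2.2, 11.2, 6.0]
grip_width: 0.152
grasp_force: 58.4
```

Run:
```python
from h import *
st(); save('wrist','w7.png'); c=bot.get_calibration('wrist')
for X in([.472,-.2035,.04],[.4635,-.1660,.04]): print(proj(X,c))
save('scene','s7.png');c=bot.get_calibration('scene')
for X in([.472,-.2035,.04],[.4635,-.1660,.04]): print(proj(X,c))
st()
```

```text
{'time_s': 13.35, 'tool_pos': [0.498, -0.062, 0.049], 'tool_rot': [179.801, 0.137, -173.158], 'joint_pos': [-7.263, -0.829, -17.725, 73.02, 0.226, -14.106], 'contact_force': [-2.221, 11.168, 6.026], 'grip_width': 0.152, 'grasp_force': 58.38}
[np.float64(16.216171047806085), np.float64(178.68566155528686)]
[np.float64(98.30719567940528), np.float64(169.33745325660118)]
[np.float64(336.6995530995129), np.float64(248.73702777558907)]
[np.float64(322.6168759476398), np.float64(240.43419565750474)]
{'time_s': 13.45, 'tool_pos': [0.498, -0.062, 0.049], 'tool_rot': [179.804, 0.141, -173.161], 'joint_pos': [-7.264, -0.832, -17.724, 73.019, 0.224, -14.103], 'contact_force': [-2.619, 10.781, 7.242], 'grip_width': 0.152, 'grasp_force': 58.381}
```

The handle is gripped and the pointer is still in the wrist view. I'll draw about 25 mm first, then measure.

apply_moves(travel=[[0,0.01,0],[0,0.02,0],[0,0.03,0],[0,0.04,0],[0,0.05,0],[0,0.06,0],[0,0.0625,0],[0,0.0625,0],[0,0.0625,0]], dr=[[0,0,0],[0,0,0],[0,0,0],[0,0,0],[0,0,0],[0,0,0],[0,0,0],[0,0,0],[0,0,0]], claw=[-0.95,-0.95,-0.95,-0.95,-0.95,-0.95,-0.95,-0.95,-0.95])

```text
time_s: 14.35
tool_pos: [0.495, -0.0404, 0.0485]
tool_rot: [-179.8, 0.1, -173.3]
contact_force: [-0.0, -7.3, 6.0]
grip_width: 0.152
grasp_force: 58.6
```

```bash
cat > m2.py <<'E'
from h import *
def run(name):
    st(); p,d=save('wrist',name); c=bot.get_calibration('wrist')
    for n in ['pointer','load_mark']:
        print(n,[(round(q['score'],2),np.round(q['location'],4).tolist(),np.round(proj(q['location'],c))) for q in bot.place_of(n,'wrist')[:2]])
    cv2.imwrite('pics/c'+name,cv2.resize(cv2.cvtColor(p,cv2.COLOR_RGB2BGR)[120:240,0:160],None,fx=5,fy=5,interpolation=cv2.INTER_CUBIC))
    hsv=cv2.cvtColor(p,cv2.COLOR_RGB2HSV).astype(int);H,S,V=hsv[...,0],hsv[...,1],hsv[...,2]
    red=((H<8)|(H>172))&(S>100); red[:120]=0;red[240:]=0;red[:,160:]=0
    R=Ro.from_euler('xyz',bot.read_state()['tool_rot'],degrees=True).as_matrix()
    for r in range(120,240,4):
        w=np.nonzero(red[r,:160])[0]; k=np.nonzero(V[r,:60]<70)[0]
        print(r,w.mean() if len(w) else '', (w.min(),w.max(),np.round(d[r,int(w.mean())],4)) if len(w) else '', '| dark',(k.mean(),len(k),np.round(d[r,int(k.mean())],4)) if len(k) else '')
E
python3 -c "
from m2 import *
run('w8.png')"
```

```text
{'time_s': 14.35, 'tool_pos': [0.495, -0.04, 0.048], 'tool_rot': [-179.824, 0.141, -173.285], 'joint_pos': [-4.581, -1.571, -18.457, 72.941, -0.145, -11.296], 'contact_force': [-0.044, -7.33, 5.956], 'grip_width': 0.152, 'grasp_force': 58.618}
pointer []
load_mark []
120   | dark 
124   | dark 
128   | dark 
132 66.11764705882354 (np.int64(58), np.int64(76), np.float32(0.1451)) | dark 
136 57.0 (np.int64(34), np.int64(80), np.float32(0.136)) | dark 
140 57.5 (np.int64(35), np.int64(80), np.float32(0.1361)) | dark (np.float64(16.5), 34, np.float32(0.1499))
144 50.0 (np.int64(36), np.int64(64), np.float32(0.1363)) | dark 
148 51.0 (np.int64(38), np.int64(64), np.float32(0.1365)) | dark 
152 53.5 (np.int64(51), np.int64(56), np.float32(0.1385)) | dark 
156 53.5 (np.int64(51), np.int64(56), np.float32(0.1393)) | dark 
160 54.5 (np.int64(52), np.int64(57), np.float32(0.1401)) | dark (np.float64(18.5), 6, np.float32(0.138))
164 55.5 (np.int64(53), np.int64(58), np.float32(0.1404)) | dark (np.float64(19.0), 7, np.float32(0.0))
168 56.5 (np.int64(54), np.int64(59), np.float32(0.1418)) | dark
[... 382 characters left out ...]
22222222222222), 9, np.float32(0.1403))
188   | dark (np.float64(23.22222222222222), 9, np.float32(0.1416))
192   | dark (np.float64(27.375), 8, np.float32(0.142))
196   | dark (np.float64(27.0), 7, np.float32(0.142))
200   | dark (np.float64(28.0), 7, np.float32(0.1413))
204   | dark (np.float64(29.0), 7, np.float32(0.1429))
208   | dark (np.float64(30.0), 7, np.float32(0.1427))
212   | dark (np.float64(31.0), 7, np.float32(0.1442))
216   | dark (np.float64(29.5), 60, np.float32(0.1449))
220   | dark (np.float64(28.692307692307693), 39, np.float32(0.1437))
224   | dark (np.float64(45.0), 5, np.float32(0.1457))
228   | dark (np.float64(45.5), 4, np.float32(0.1467))
232   | dark 
236   | dark
```

View pics/cw8.png

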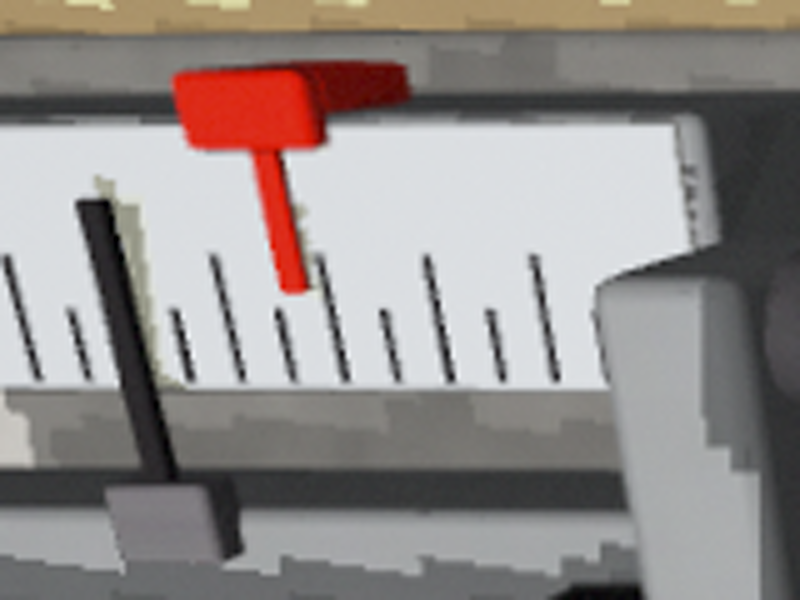

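The crop shows the pointer about 34 px (roughly 15.5 mm) short of the red mark. I'll draw about 13 mm more.

apply_moves(travel=[[0,0.008,0],[0,0.016,0],[0,0.024,0],[0,0.03,0],[0,0.034,0],[0,0.034,0],[0,0.034,0],[0,0.034,0]], dr=[[0,0,0],[0,0,0],[0,0,0],[0,0,0],[0,0,0],[0,0,0],[0,0,0],[0,0,0]], claw=[-0.95,-0.95,-0.95,-0.95,-0.95,-0.95,-0.95,-0.95])

```text
time_s: 15.3
tool_pos: [0.4935, -0.0273, 0.0485]
tool_rot: [-179.8, 0.2, -173.3]
contact_force: [-0.0, -9.7, 4.9]
grip_width: 0.156
grasp_force: 58.6
```

Run:
```python
from h import *
st(); p,d=save('wrist','w9.png'); c=bot.get_calibration('wrist')
y=np.array([.119,-.993,0])
hsv=cv2.cvtColor(p,cv2.COLOR_RGB2HSV).astype(int);H,S,V=hsv[...,0],hsv[...,1],hsv[...,2]
red=((H<8)|(H>172))&(S>100)
for r in range(152,212,4):
    w=np.nonzero(red[r,:110])[0]
    if len(w): u=w.mean(); D=np.median(d[r,w][d[r,w]>0]); X=pix(u,r,D,c); print(r,'red',u,len(w),np.round(X,4),round(X@y,4),round(atz(u,r,.038,c)@y,4))
    k=np.nonzero((V[r,5:70]<75)&(S[r,5:70]<90))[0]+5
    for g in np.split(k,np.nonzero(np.diff(k)>1)[0]+1):
        if len(g)>=4: u=g.mean(); q=d[r,g];D=np.median(q[q>0]); X=pix(u,r,D,c); print(r,'   blk',u,len(g),np.round(X,4),round(X@y,4),round(atz(u,r,.038,c)@y,4))
for cam in('scene','top'):
    bot.snapshot(cam)
    for n in('pointer','load_mark','handle'): print(cam,n,[(round(q['score'],2),np.round(q['location'],4).tolist(),round(float(q['location']@y if hasattr(q['location'],'shape') else np.dot(q['location'],y)),4)) for q in bot.place_of(n,cam)[:2]])
```

```text
{'time_s': 15.3, 'tool_pos': [0.494, -0.027, 0.049], 'tool_rot': [-179.763, 0.151, -173.31], 'joint_pos': [-3.058, -1.91, -18.786, 72.935, -0.208, -9.747], 'contact_force': [-0.029, -9.727, 4.949], 'grip_width': 0.156, 'grasp_force': 58.64}
152 red 25.5 6 [ 0.4562 -0.1667  0.0365] 0.2198 0.2184
156 red 26.0 7 [ 0.458  -0.1668  0.0364] 0.2202 0.2187
160 red 26.5 6 [ 0.4599 -0.1671  0.0362] 0.2207 0.2189
160    blk 18.5 6 [ 0.4597 -0.1685  0.0386] 0.2221 0.2226
164 red 27.5 6 [ 0.4615 -0.1661  0.0369] 0.2199 0.2189
164    blk 19.5 6 [ 0.4615 -0.1686  0.0383] 0.2224 0.2226
168 red 29.0 7 [ 0.4634 -0.1661  0.0365] 0.2201 0.2186
168    blk 20.5 6 [ 0.4632 -0.168   0.0387] 0.222 0.2226
172 red 30.0 7 [ 0.4651 -0.1657  0.0367] 0.2199 0.2186
172    blk 21.5 6 [ 0.4651 -0.1683  0.0382] 0.2224 0.2227
176 red 31.0 7 [ 0.4668 -0.1652  0.037 ] 0.2196 0.2186
176    blk 22.5 6 [ 0.4668 -0.1677  0.0386] 0.222 0.2227
180    blk 23.5 6 [ 0.4687 -0.1677  0.0384] 0.2223 0.2227
184    blk 24.0 5 [ 0.4704 -0.1673  0.0388] 0.2221 0.2229
188    blk 25.5 6 [ 0.4722 -0.1667  0.039 ] 0.2217 0.2227
192    blk 27.5 8 [ 0.4743 -0.1668  0.0381] 0.2221 0.2222
196    blk 26.5 6 [ 0.476  -0.167   0.0387] 0.2225 0.2232
200    blk 28.0 7 [ 0.4781 -0.167   0.0383] 0.2227 0.223
204    blk 29.5 8 [ 0.4801 -0.167   0.0379] 0.2229 0.2228
208    blk 30.5 8 [ 0.4817 -0.1659  0.0387] 0.2221 0.2228
scene pointer [(0.69, [0.4623, -0.1675, 0.0516], 0.2213), (0.66, [0.3588, -0.3145, 0.0004], 0.355)]
scene load_mark [(0.51, [0.4655, -0.1647, 0.0521], 0.2189), (0.36, [0.4602, -0.1639, 0.0525], 0.2175)]
scene handle [(0.91, [0.4932, -0.0265, 0.0512], 0.085)]
top pointer [(0.6, [0.4627, -0.166, 0.0514], 0.2199)]
top load_mark []
top handle []
```

Three estimates agree that about 2.2 mm remains.

apply_moves(travel=[[0,0.003,0],[0,0.0055,0],[0,0.0055,0],[0,0.0055,0],[0,0.0055,0],[0,0.0055,0],[0,0.0055,0],[0,0.0055,0]], dr=[[0,0,0],[0,0,0],[0,0,0],[0,0,0],[0,0,0],[0,0,0],[0,0,0],[0,0,0]], claw=[-0.95,-0.95,-0.95,-0.95,-0.95,-0.95,-0.95,-0.95])

```text
time_s: 16.55
tool_pos: [0.4933, -0.0253, 0.0485]
tool_rot: [-179.8, 0.2, -173.3]
contact_force: [0.1, -11.5, 4.6]
grip_width: 0.151
grasp_force: 58.6
```

Run:
```python
from h import *
st(); p,d=save('wrist','w10.png'); c=bot.get_calibration('wrist')
cv2.imwrite('pics/c10.png',cv2.resize(cv2.cvtColor(p,cv2.COLOR_RGB2BGR)[120:240,0:160],None,fx=5,fy=5,interpolation=cv2.INTER_CUBIC))
y=np.array([.119,-.993,0])
hsv=cv2.cvtColor(p,cv2.COLOR_RGB2HSV).astype(int);H,S,V=hsv[...,0],hsv[...,1],hsv[...,2]
red=((H<8)|(H>172))&(S>100)
a=[];b=[]
for r in range(156,178,2):
    w=np.nonzero(red[r,:110])[0]
    if len(w)>3: a.append(atz(w.mean(),r,.0367,c)@y)
    k=np.nonzero((V[r,5:70]<75)&(S[r,5:70]<90))[0]+5
    for g in np.split(k,np.nonzero(np.diff(k)>1)[0]+1):
        if len(g)>=4: b.append(atz(g.mean(),r,.0385,c)@y)
print(np.round(a,4),np.round(b,4),np.median(b)-np.median(a))
bot.snapshot('scene')
for n in('pointer','load_mark','pin_knob','dish_floor'): print(n,[(round(q['score'],2),np.round(q['location'],4).tolist(),round(float(np.dot(q['location'],y)),4)) for q in bot.place_of(n,'scene')[:1]])
```

```text
{'time_s': 16.55, 'tool_pos': [0.493, -0.025, 0.049], 'tool_rot': [-179.754, 0.151, -173.316], 'joint_pos': [-2.811, -1.959, -18.834, 72.936, -0.218, -9.495], 'contact_force': [0.108, -11.483, 4.599], 'grip_width': 0.151, 'grasp_force': 58.647}
[0.2199 0.2197 0.2195 0.2192 0.2195 0.2195 0.2195 0.2192 0.2195 0.2195
 0.2195] [0.2201 0.2201 0.2201 0.2203 0.2201 0.2201 0.2201 0.2203 0.2201] 0.0006053908630634652
pointer [(0.76, [0.465, -0.1608, 0.0517], 0.215)]
load_mark [(0.59, [0.4596, -0.1639, 0.0508], 0.2174)]
pin_knob [(0.74, [0.4622, -0.1643, 0.0535], 0.2182)]
dish_floor [(0.92, [0.4284, 0.194, 0.0038], -0.1417)]
```

View pics/c10.png

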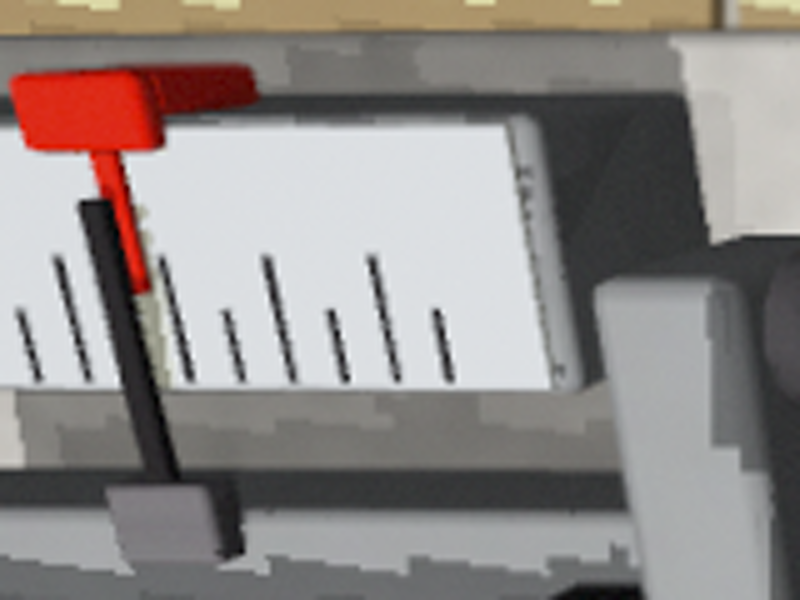

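The crop shows the black pointer overlapping the red mark line at about (120,250), and the computed gap is under 1 mm. I'm handing the job in.

```bash
python3 -c "
from bench import bot
print(bot.sign_off())"
```

```text
the job is handed in; nothing more can be done
None
```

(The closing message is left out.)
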